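# Load a battery pack and refit the hatch of a flea-market radio

## Robot

A 6-joint arm with a two-finger parallel gripper is mounted at the origin on the work surface. World frame = base frame: x ahead of the robot, y to its left, z up, the work surface at z = 0. Lengths are in m, angles in rad, forces in N, time in s.
With the tool pointing down it reaches from about 0.425 to 0.95 m from the base axis. Payload 3.5 kg.
Tool frame: the origin (TCP) lies on the centre line of the jaws, within the pads' length; the fingertips stand 14 mm ahead of it and the grasp point (between the pads) lies 5 mm behind it (ctrl.finger_overhang is the distance from the TCP to the fingertips, in m); z points along the fingers, y is the line along which they close (so a half turn about z gives the same grasp; the last joint's range is limited). The gripper opens to 85 mm and grips with 20 to 120 N. Pads are 22 mm wide; open, the fingers measure 114 mm over their backs; the gripper's body (76 mm by 85 mm) begins 54 mm behind the grasp point. The pads swing forward as they close: fully open they stand 13 mm farther back than shut.
Start: joints at [-1.49, 0.286, 1.577, -0, 1.279, -0.15], TCP at [0.154, -0.657, 0.245] pointing down, gripper open.
Joint ranges: [-2.77, 2.77], [-0.9, 2.22], [0.21, 2.48], [-1.53, 4.67], [0.24, 2.81], [-2.84, 2.84]. Speed limits (rad/s): [2.79, 2.79, 3.14, 3.14, 3.14, 3.14].

## Interface

Orientations are given as a unit quaternion [x, y, z, w].
In Python, from plant import ctrl gives the robot as it stands.
- The arm moves only by the tool send_rows, never from a script. Its argument "moves" is text: rows parted by semicolons, each of 7 numbers parted by spaces: the turn, a rotation vector about the tool's x, y, z in units of 360 degrees (1.0 is 360 degrees), then the shift along the tool's x, y, z in units of 20 cm (1.0 is 20 cm), then the gripper's target within -1 to 1 (fully open at 1, half-way at 0, shut at -1). A call has 1 to 12 rows; each row is the pose to reach, as a shift and turn from the pose commanded when the call began, along the tool's axes at that moment, turning the shorter way round; what a row does not reach only later rows make up. A row lasts 1/8 s, in which the tool goes at most 62.5 mm and 10.7 degrees, less where a joint would pass 70% of its speed; a pose out of reach is approached as far as the arm can. A call with a number of a shift or a turn outside -1 to 1 is refused whole. A call with a gripper value outside its range is refused whole. The fingers move at their own pace and stop on an object; "newtons" is the grip in N (left out, the last holds). Time passes only in rows, so rows that repeat a pose let the fingers close. It gives the time, the measured TCP pose, the force, the opening and the grip force at its end, in the units of the state.
- ctrl.get_state(): the state, without advancing time (a new reading comes with each control period).
- ctrl.read_camera(name): name is "side" or "top"; returns a dict with "image" (480x640x3 uint8, red, green, blue), "fovy" (degrees; the focal length in pixels is half the picture's height over the tangent of half this angle, whatever the lens; pixels are square), "cx", "cy" (the principal point, pixels), "distortion" ([k1, k2, p1, p2, k3] as OpenCV has them; the pictures are not rectified), "extrinsics" (4x4, takes a point from camera to world coordinates). Camera axes: x right, y up, looking along -z (the intrinsics and any distortion apply to the point x, -y, -z); pixel columns grow to the right and rows downward; lengths in m; the calibration is good to about 2 mm. A picture is of the moment at which its call begins. There is no depth.
- ctrl.sign_off(): hands the job in; it is judged then, once.
The state is a dict: "time": time; "qpos": joint angles; "dq": joint speeds; "joint_efforts": joint torques, N m; "eef_pos": TCP position; "tcp_rot": TCP orientation; "contact_force": force on the tool from outside, world axes, zero at the start; "wrist_torque": the same for the moment, N m; "opening": opening from 0.0 (shut) to 1.0 (fully open); "finger_force": force on a finger pad.
Only numpy, scipy, OpenCV 4.12 (cv2) and the standard library are available. Lean on these libraries where they do the work, as an engineer would, in place of code of your own. Each camera call takes 0.05 s, during which the arm holds its last target. There are 200 camera calls.

## Task

Get the radio on the stall ready for sale: lay the battery pack flat in the pocket of its open battery bay, brass contacts towards the bay's contact springs, and let go of it. Then refit the hatch: holding it tilted, hook its tongue under the bay's ledge, swing the rear edge down until the hatch lies flush with the radio's back, and let go. Leave the other goods on the table where they are.

Things in the scene. Friction and masses are not known exactly. Their poses are not given: they have to be found in the camera images.
- radio: portable radio of grey plastic, 180 (x) x 240 (y) x 75 mm (z), lying on its face, fixed. Origin: centre of its underside; x from the robot's side to its carrying handle, y left, z up. The upper face is its back, with the open battery bay. A folded aerial lies on the back at x = 83 mm, 6 mm proud.
- bay_ledge (a point): middle of the ledge's free edge, at its upper side, level with the radio's back (axes as the radio's). The ledge is 4.5 mm thick and 126 mm long; it overhangs the bay from the robot's side, its edge facing +x. Under it the bay is open 20 mm in -x, 112 mm wide in y, down to the bay floor at z = -50 mm.
- bay_far (a point): middle of the upper edge of the wall that ends the hatch's recess, 104 mm from bay_ledge along +x. The recess is 126 mm wide in y (63 mm each way) and 10 mm deep: there the hatch comes to rest on a rebate 7 mm wide along both sides and this far end.
- bay_pocket (a point): middle of the pack's pocket, on the bay floor, 48.5 mm in +x and 50 mm below bay_ledge, 25 mm above the table; axes as the radio's. Four L-shaped corner ribs 10 mm high bound it: 46 mm in x, 82 mm in y; its x sides are open over 66 mm for fingers. The bay is clear 48 mm either way in x, 56 mm in y. Brass contact springs stand at its +y end.
- pack_center (a point): centre of the loose battery pack: black block 40 (x) x 76 (y) x 26 mm (z), lying flat on the table, about 0.18 kg; this point is 13 mm above its underside. Two brass contacts at its +y end, paper label on top.
- pack_contacts (a point): middle of the pack's end face with the brass contacts, 38 mm from pack_center along its +y
- hatch_grip (a point): centre of the grip bar of the loose hatch, a grey plate 100 (x) x 120 (y) x 10 mm, about 0.1 kg, lying grip up. The bar, 12 (x) x 44 (y) mm, stands 18 mm above the plate's middle; this point is 9 mm above the plate's upper face. x runs from tongue to rear edge, z up. Home: upper face level with the radio's back, hatch x along radio x; it lies by its weight, no click.
- hatch_tongue (a point): middle of the tongue's free edge, 62 mm from the plate's middle along the hatch's -x, 2 mm above its underside. The tongue sticks out 12 mm from the bottom of the plate's -x edge, 100 mm wide in y, 4 mm thick.
- hatch_rear (a point): middle of the hatch's rear edge (opposite the tongue), at the plate's upper face, 50 mm from the plate's middle along +x
- mug: bystander: white ceramic mug, 80 mm across, 85 mm high; origin at the centre of its underside
- jar: bystander: glass jar with a steel cap, 68 mm across, 85 mm high; origin at the centre of its underside
- cassette: bystander: audio cassette in its clear case, 109 x 70 x 17 mm, lying flat; origin at the centre of its underside
- screwdriver: bystander: screwdriver lying flat, origin at its underside
- camera_old: bystander: old camera, 50 x 110 x 75 mm; origin at the centre of its underside
- torch: bystander: aluminium torch standing on its wide head, 52 mm across, 120 mm high; origin at the centre of its underside
- candlestick: bystander: brass candlestick, 80 mm across its foot, 100 mm high; origin at the centre of its underside
Mind the look-alikes: they are no part of the job. Leave any turquoise look-alike of the part that bears pack_center alone. What is shaped like the part that bears hatch_grip but turquoise is not meant.

How it is judged:
On the way, in this order (a step that is already met when the one before it is completed fails the run):
1. the pack lies flat in the pocket, contacts towards the springs, and is let go (horizontal distance between pack_center and bay_pocket below 0.007 m and z of pack_center in the frame of bay_pocket below 0.017 m and y of pack_contacts in the frame of bay_pocket above 0.025 m and contact force between the fingers and pack below 0.05 N and linear speed of pack below 0.02 m/s), for 0.2 s.
2. the hatch's tongue is under the ledge while the hatch is tilted, rear edge up (x of hatch_tongue in the frame of bay_ledge below -0.0025 m and z of hatch_tongue in the frame of bay_ledge below -0.005 m and angle between hatch_rear's own z axis and vertical above 0.06 rad and z of hatch_rear in the frame of bay_ledge above 0.005 m), for 0.1 s.
At the end, for the whole second after the job is handed in: Pack within 7 mm of the pocket's middle, flat (within 4 mm of the bay floor), contacts at the springs; hatch tongue at least 5 mm under the ledge, rear edge at most 2.5 mm proud, level within 0.035 rad, square within 0.08 rad; both at rest and let go (horizontal distance between pack_center and bay_pocket below 0.007 m and z of pack_center in the frame of bay_pocket below 0.017 m and y of pack_contacts in the frame of bay_pocket above 0.025 m and x of hatch_tongue in the frame of bay_ledge below -0.005 m and z of hatch_tongue in the frame of bay_ledge below -0.0055 m and z of hatch_rear in the frame of bay_ledge below 0.0025 m and angle between hatch_rear's own z axis and vertical below 0.035 rad and angle between the x axis of hatch_rear and the x axis of bay_ledge, either way round below 0.08 rad and linear speed of each of hatch, pack below 0.01 m/s); the robot touches nothing.
It fails at once if another thing on the table is moved by more than 30 mm (distance of any of mug, jar, cassette, screwdriver, camera_old, torch, candlestick from where it was at the start of the episode above 0.03 m).
It also fails if it takes over 59 s, if anything falls off the work surface, if the arm or the gripper's body presses on something with over 40 N, if the wrist force passes 120 N, or if a joint passes its speed limit or range.

## Working session

There is one attempt and no reset: what is moved stays moved. The work goes in short steps, Python scripts to look and compute and a tool call to move; the robot and the scene stay as the last step left them, time stands still between calls to the robot, and variables do not carry over. Pictures are saved under pics/ and viewed, at most 10 in all, crops included, and the job is handed in when it is done.

Besides the shell and the picture viewer there is one more tool, called after "Emit:" in YAML: its name, and indented under it one key for each argument. send_rows: Moves the arm, as the interface text tells. Its arguments: {"type":"object","properties":{"moves":{"type":"string"},"newtons":{"type":"number"}},"required":["moves"]}

```bash
mkdir -p pics; cat > h.py <<'E'
import numpy as np, cv2, pickle
from plant import ctrl
from scipy.spatial.transform import Rotation as R
def shot(n,tag):
    c=ctrl.read_camera(n); cv2.imwrite(f'pics/{tag}.png',c['image'][:,:,::-1]); pickle.dump(c,open(f'pics/{tag}.pkl','wb')); return c
def load(tag): return pickle.load(open(f'pics/{tag}.pkl','rb'))
def K(c):
    f=240/np.tan(np.radians(c['fovy'])/2); return np.array([[f,0,c['cx']],[0,f,c['cy']],[0,0,1]])
def ray(c,uv):
    p=cv2.undistortPoints(np.array([[uv]],float),K(c),np.array(c['distortion']))[0,0]
    E=np.array(c['extrinsics']); return E[:3,3],E[:3,:3]@np.array([p[0],-p[1],-1])
def onz(c,uv,z):
    o,d=ray(c,uv); return o+d*(z-o[2])/d[2]
def proj(c,X):
    E=np.array(c['extrinsics']); X=np.atleast_2d(X); q=(X-E[:3,3])@E[:3,:3]; q=q*[1,-1,-1]
    return cv2.projectPoints(q,np.zeros(3),np.zeros(3),K(c),np.array(c['distortion']))[0][:,0]
def tri(c1,u1,c2,u2):
    o1,d1=ray(c1,u1);o2,d2=ray(c2,u2)
    s=np.linalg.lstsq(np.c_[d1,-d2],o2-o1,rcond=None)[0]; return (o1+s[0]*d1+o2+s[1]*d2)/2
def crop(tag,x,y,w,h,out,k):
    im=cv2.imread(f'pics/{tag}.png')[y:y+h,x:x+w]; cv2.imwrite(f'pics/{out}.png',cv2.resize(im,None,fx=k,fy=k,interpolation=cv2.INTER_CUBIC))
def rel(p,q=None):
    "row numbers for target TCP pos p, quat q from current measured pose"
    s=ctrl.get_state(); r=R.from_quat(s['tcp_rot']); d=r.inv().apply(np.array(p)-s['eef_pos'])/.2
    t=(r.inv()*R.from_quat(q)).as_rotvec()/(2*np.pi) if q is not None else np.zeros(3)
    return np.round(np.r_[t,d],4)
E
python3 - <<'E'
from h import *
a=shot('top','t0');b=shot('side','s0')
for c in(a,b):print(c['fovy'],c['distortion'],np.round(c['extrinsics'],3).tolist())
s=ctrl.get_state();print(s)
E
```

```text
51.89415202667227 [-0.03561741  0.          0.          0.          0.        ] [[0.019, 0.996, -0.09, 0.438], [-1.0, 0.018, -0.005, -0.014], [-0.003, 0.09, 0.996, 1.496], [0.0, 0.0, 0.0, 1.0]]
46.532217315624365 [-0.10488226  0.          0.          0.          0.        ] [[0.887, 0.231, -0.401, -0.084], [-0.462, 0.483, -0.744, -1.227], [0.021, 0.845, 0.535, 0.952], [0.0, 0.0, 0.0, 1.0]]
{'time': 0.1, 'qpos': array([-1.49000581e+00,  2.87112566e-01,  1.57806101e+00, -1.09525767e-05,
        1.27862304e+00, -1.50001119e-01]), 'dq': array([-0.00122561, -0.000954  , -0.00446997,  0.000372  , -0.00221239,
        0.00109599]), 'joint_efforts': array([ 6.82469781e-04, -4.07295978e+01, -2.93699849e+01, -1.33498684e-04,
        3.40231054e-03, -3.83133866e-06]), 'eef_pos': array([ 0.1543832 , -0.65651006,  0.24404535]), 'tcp_rot': array([ 9.93348502e-01,  1.15141384e-01,  3.28874730e-05, -1.10150324e-03]), 'contact_force': array([0.69482402, 0.06797839, 0.3970553 ]), 'wrist_torque': array([-0.03482478,  0.03594815, -0.02821345]), 'finger_force': 0.0, 'opening': 1.000201399379369}
```

View pics/t0.png

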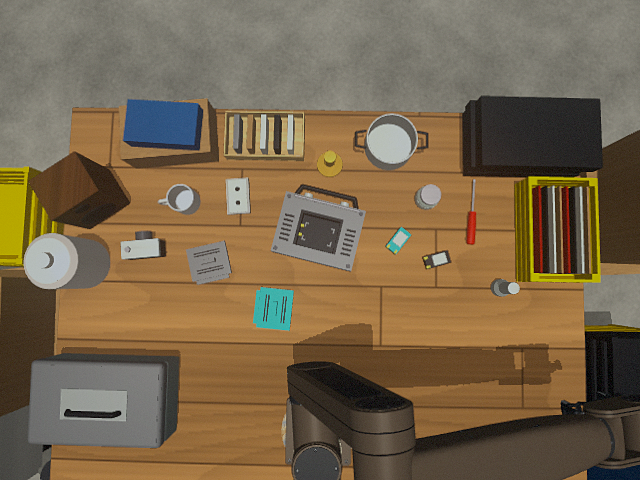

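View pics/s0.png

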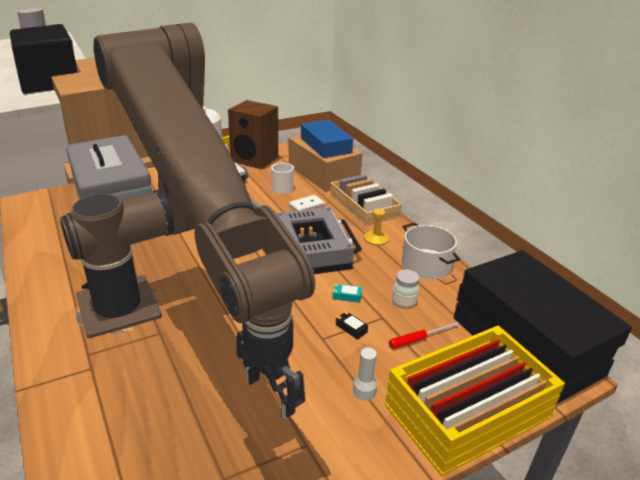

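The black pack is at top (436,259); its turquoise look-alike is at (398,240). The grey hatch is at (209,262); its turquoise look-alike is at (273,309). The radio with its open bay is at about (320,230). By the description I choose the black pack and the grey hatch, and check both in one close crop.

```bash
python3 - <<'E'
import cv2,numpy as np
a=cv2.imread('pics/t0.png')
f=lambda x,y,w,h,k:cv2.resize(a[y:y+h,x:x+w],None,fx=k,fy=k,interpolation=cv2.INTER_CUBIC)
A=f(265,175,110,100,5) # 550x500
B=f(185,236,50,50,5) #250x250
C=f(412,236,50,50,5)
cv2.imwrite('pics/c1.png',np.hstack([A,np.vstack([B,C])]))
E
```

```text
(no output)
```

View pics/c1.png

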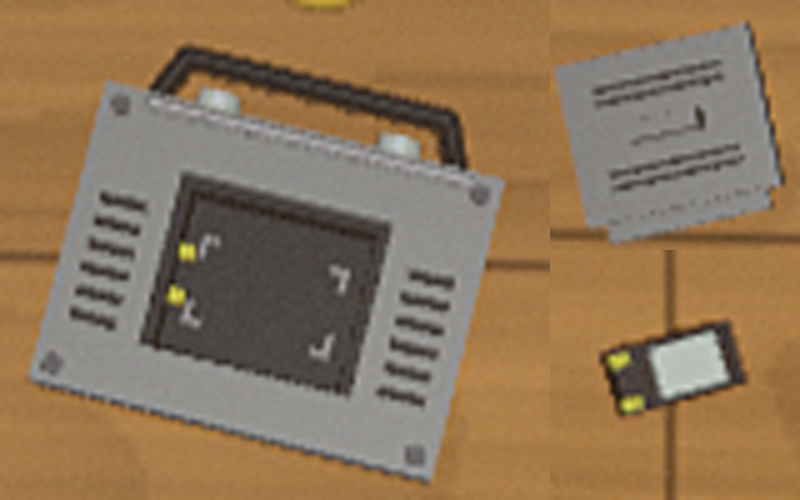

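```bash
cat > fit.py <<'E'
from h import *
from scipy.optimize import least_squares
c=load('t0')
def px(l,off,sub=(0,0)): return (np.array(l,float)-sub+.5)/5-.5+off
def fit(pts,uv,z):
    pts=np.array(pts,float);uv=np.array(uv)
    def W(p): return np.c_[pts@np.array([[np.cos(p[2]),np.sin(p[2])],[-np.sin(p[2]),np.cos(p[2])]])+p[:2],np.full(len(pts),z)]
    r=least_squares(lambda p:(proj(c,W(p))-uv).ravel(),np.r_[onz(c,uv.mean(0),z)[:2],0]); return r.x,r.fun.reshape(-1,2)
if __name__=='__main__':
    pr,e=fit([[.09,.12],[.09,-.12],[-.09,-.12],[-.09,.12]],px([[107,82],[503,183],[433,481],[32,380]],(265,175)),.075);print('radio',pr,e.round(1).tolist())
    o=px([[182,172],[390,225],[352,395],[141,345]],(265,175))
    w=np.array([onz(c,u,.075)[:2] for u in o]);ct,st=np.cos(pr[2]),np.sin(pr[2])
    print('open in radio',((w-pr[:2])@np.array([[ct,-st],[st,ct]])).round(4).tolist())
    ph,e=fit([[.05,.06],[.05,-.06],[-.05,.06]],px([[555,70],[748,23],[588,228]],(185,236),(550,0)),.01);print('hatch',ph,e.round(1).tolist())
    print('tongue px',proj(c,[[*(ph[:2]-[.062*np.cos(ph[2]),.062*np.sin(ph[2])]),.004]]),px([[690,225]],(185,236),(550,0)))
    pp,e=fit([[.02,.038],[.02,-.038],[-.02,-.038],[-.02,.038]],px([[600,352],[728,322],[745,380],[620,415]],(412,236),(550,250)),.026);print('pack',pp,e.round(1).tolist())
    r=[]
    for l,s in (([600,352],[.02,.038]),): pass
E
python3 fit.py
```

```text
radio [ 0.58658135  0.00813011 -0.22639666] [[-0.1, 0.1], [0.7, -0.4], [-0.0, 0.2], [-0.6, 0.2]]
open in radio [[0.0494, 0.0643], [0.0485, -0.0605], [-0.0527, -0.0629], [-0.0542, 0.0624]]
hatch [0.4959662  0.33972497 0.24852068] [[-0.0, -0.4], [-0.1, 0.0], [0.1, 0.3]]
tongue px [[212.97977684 280.88550184]] [[212.6 280.6]]
pack [ 0.51319301 -0.34465345  0.27282306] [[0.6, -0.2], [-0.5, -0.6], [-0.3, 0.7], [0.2, 0.2]]
```

```bash
cat >> h.py <<'E'
def down(psi): return R.from_matrix(np.array([[np.cos(psi),np.sin(psi),0],[np.sin(psi),-np.cos(psi),0],[0,0,-1.]])).as_quat()
E
python3 - <<'E'
from h import *
s=ctrl.get_state();p=s['eef_pos']
print(rel(p+.5*(np.array([.513,-.345,.2])-p),down(1.844)),rel([.513,-.345,.2],down(1.844)))
E
```

```text
[-2.0000e-04 -3.0000e-04 -2.5670e-01  1.0509e+00 -5.5280e-01  1.1170e-01] [-2.0000e-04 -3.0000e-04 -2.5670e-01  2.1018e+00 -1.1056e+00  2.2330e-01]
```

Emit:
send_rows:
  moves: "0 0 -0.257 1 -0.526 0.106 1;0 0 -0.257 1 -0.526 0.106 1;0 0 -0.257 1 -0.526 0.106 1;0 0 -0.257 1 -0.526 0.106 1;0 0 -0.257 1 -0.526 0.106 1;0 0 -0.257 1 -0.526 0.106 1;0 0 -0.257 1 -0.526 0.106 1;0 0 -0.257 1 -0.526 0.106 1;0 0 -0.257 1 -0.526 0.106 1"
  newtons: 60

```text
time: 1.23
eef_pos: [0.3249, -0.5086, 0.2234]
tcp_rot: [0.602, 0.799, 0.0, -0.001]
contact_force: [0.1, -0.0, 0.0]
opening: 0.998
finger_force: 0.0
```

```bash
python3 - <<'E'
from h import *
s=ctrl.get_state();print(s['time'],s['eef_pos'])
print(rel([.513,-.345,.11],down(1.844)))
E
```

```text
1.225 [ 0.32492558 -0.50855199  0.22344537]
[-0.0000e+00 -2.0000e-04  9.0000e-04  5.2640e-01  1.1294e+00  5.6770e-01]
```

Emit:
send_rows:
  moves: "0 0 0 0.46 1 0.2 1;0 0 0 0.46 1 0.2 1;0 0 0 0.46 1 0.2 1;0 0 0 0.46 1 0.3 1;0 0 0 0.46 1 0.4 1;0 0 0 0.46 1 0.4 1"

```text
time: 1.98
eef_pos: [0.4911, -0.3652, 0.1413]
tcp_rot: [0.604, 0.797, 0.0, -0.003]
contact_force: [-0.1, -0.3, 0.0]
opening: 1.005
finger_force: 0.0
```

```bash
python3 - <<'E'
from h import *
a=shot('top','t1');b=shot('side','s1')
s=ctrl.get_state();print(s['time'],s['eef_pos'])
print(rel([.513,-.345,.016],down(1.844)))
p=np.array([.513,-.345,.013]);print(proj(b,p))
A=cv2.imread('pics/t1.png')[210:310,380:490];B=cv2.imread('pics/s1.png')[255:355,300:410]
cv2.imwrite('pics/c2.png',cv2.resize(np.hstack([A,B]),None,fx=3.6,fy=3.6,interpolation=2))
E
```

```text
2.075 [ 0.4919009  -0.36716615  0.14434689]
[-0.      0.      0.      0.0784  0.1316  0.6417]
[[351.50866044 325.00525318]]
```

View pics/c2.png

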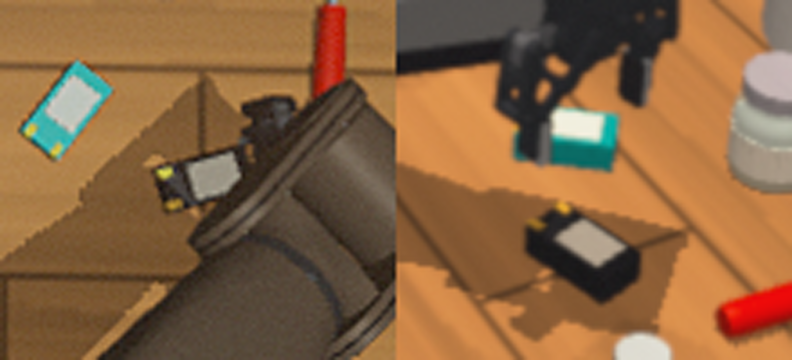

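Left: top view of the black pack below the gripper, turquoise one clear of it. Right: side view puts the pack's centre at about (352,325), which matches my predicted (351.5,325).

Emit:
send_rows:
  moves: "0 0 0 0.078 0.132 0.1 1;0 0 0 0.078 0.132 0.4 1;0 0 0 0.078 0.132 0.64 1;0 0 0 0.078 0.132 0.64 1;0 0 0 0.078 0.132 0.64 -0.3;0 0 0 0.078 0.132 0.64 -0.3;0 0 0 0.078 0.132 0.64 -0.3;0 0 0 0.078 0.132 0.64 -0.3;0 0 0 0.078 0.132 0.64 -0.3;0 0 0 0.078 0.132 0.64 -0.3"
  newtons: 60

```text
time: 3.32
eef_pos: [0.5154, -0.3458, 0.0195]
tcp_rot: [0.604, 0.797, -0.001, 0.003]
contact_force: [-1.8, -0.4, 6.6]
opening: 0.452
finger_force: 63.8
```

```bash
python3 - <<'E'
from h import *
t=1.345
tgt=np.array([.5818,.0097])-.0017*np.array([np.sin(.2264),np.cos(.2264)])
print(tgt,rel([*tgt,.16],down(t)))
s=ctrl.get_state();print(R.from_quat(s['tcp_rot']).as_matrix().round(3).tolist())
E
```

```text
[0.5814184  0.00804338] [ 6.0000e-04  7.0000e-04  7.9700e-02  1.6094e+00  7.9980e-01 -7.0870e-01]
[[-0.272, 0.962, 0.004], [0.962, 0.272, -0.004], [-0.005, 0.002, -1.0]]
```

Emit:
send_rows:
  moves: "0 0 0 0 0 -0.3 -0.3;0 0 0 0 0 -0.6 -0.3;0 0 0.02 0.2 0.1 -0.71 -0.3;0 0 0.04 0.5 0.25 -0.71 -0.3;0 0 0.06 0.75 0.37 -0.71 -0.3;0 0 0.08 1 0.5 -0.71 -0.3;0 0 0.08 1 0.5 -0.71 -0.3"

```text
time: 4.2
eef_pos: [0.5558, -0.1204, 0.1584]
tcp_rot: [0.781, 0.624, 0.0, -0.0]
contact_force: [1.3, -0.3, -1.2]
opening: 0.452
finger_force: 62.8
```

```bash
python3 - <<'E'
from h import *
print(rel([.5814,.008,.16],down(1.345)),ctrl.get_state()['opening'])
E
```

```text
[-0.000e+00 -1.000e-04  5.000e-04  6.546e-01 -1.660e-02 -7.600e-03] 0.4515682165452624
```

Emit:
send_rows:
  moves: "0 0 0 0.2 0 0 -0.3;0 0 0 0.45 -0.01 0 -0.3;0 0 0 0.655 -0.017 0 -0.3;0 0 0 0.655 -0.017 0 -0.3;0 0 0 0.655 -0.017 0 -0.3"

```text
time: 4.82
eef_pos: [0.582, 0.0032, 0.1582]
tcp_rot: [0.783, 0.622, -0.0, 0.0]
contact_force: [-0.7, -0.7, -2.3]
opening: 0.454
finger_force: 62.8
```

```bash
python3 - <<'E'
from h import *
a=shot('top','t2');b=shot('side','s2')
s=ctrl.get_state();print(s['time'],s['eef_pos'],rel([.5814,.008,.045],down(1.345)))
A=cv2.imread('pics/t2.png')[175:275,265:375];B=cv2.imread('pics/s2.png')[170:270,260:370]
cv2.imwrite('pics/c3.png',cv2.resize(np.hstack([A,B]),None,fx=3.6,fy=3.6,interpolation=2))
th=-.2264
def f(x,y,z):return [.5866+x*np.cos(th)-y*np.sin(th),.0081+x*np.sin(th)+y*np.cos(th),z]
o=[f(-.0535,.063,.075),f(-.0535,-.063,.075),f(.0505,-.063,.075),f(.0505,.063,.075)]
print('opening side crop',((proj(b,o)-[260,170])*3.6+[396,0]).round())
st=s['eef_pos'];zb=st[2]-.0195
pk=[f(-.005+dx,.0005+dy,z) for dx in(-.02,.02) for dy in(-.038,.038) for z in(zb,zb+.026)]
print('pack pts side crop',((proj(b,pk)-[260,170])*3.6+[396,0]).round().tolist())
E
```

```text
4.925 [0.58196631 0.00267796 0.15817464] [ 0.000e+00  1.000e-04 -6.000e-04  2.550e-02 -8.900e-03  5.659e-01]
opening side crop [[506. 185.]
 [541. 266.]
 [667. 250.]
 [624. 172.]]
pack pts side crop [[569.0, 176.0], [570.0, 148.0], [546.0, 130.0], [547.0, 102.0], [618.0, 171.0], [619.0, 142.0], [593.0, 125.0], [594.0, 97.0]]
```

View pics/c3.png

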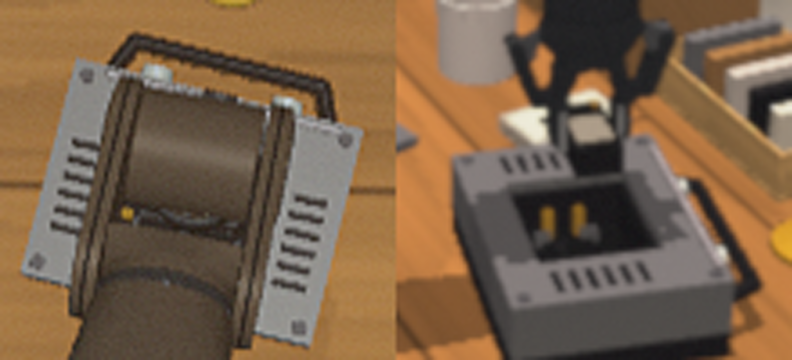

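The side crop shows the gripped pack hanging over the radio, its lower corners near (572,175) and (617,172) as predicted, with the springs standing at the bay's far (+y) end. Going in with a check above the ribs.

Emit:
send_rows:
  moves: "0 0 0 0.026 -0.009 0.1 -0.3;0 0 0 0.026 -0.009 0.25 -0.3;0 0 0 0.026 -0.009 0.4 -0.3;0 0 0 0.026 -0.009 0.4 -0.3;0 0 0 0.026 -0.009 0.4 -0.3"

```text
time: 5.55
eef_pos: [0.5818, 0.0093, 0.0784]
tcp_rot: [0.783, 0.622, 0.0, 0.0]
contact_force: [0.1, 1.3, -1.0]
opening: 0.454
finger_force: 62.7
```

```bash
python3 - <<'E'
from h import *
s=ctrl.get_state();print(s['eef_pos'],rel([.5814,.008,.0455],down(1.345)))
E
```

```text
[0.58176912 0.00927712 0.0783814 ] [ 1.000e-04 -0.000e+00 -4.000e-04 -6.700e-03 -4.000e-04  1.644e-01]
```

Emit:
send_rows:
  moves: "0 0 0 -0.004 0 0.06 -0.3;0 0 0 -0.006 0 0.11 -0.3;0 0 0 -0.006 0 0.14 -0.3;0 0 0 -0.006 0 0.16 -0.3;0 0 0 -0.006 0 0.165 -0.3;0 0 0 -0.006 0 0.165 -0.3"

```text
time: 6.3
eef_pos: [0.5814, 0.0084, 0.0453]
tcp_rot: [0.783, 0.622, 0.0, 0.0]
contact_force: [-0.4, -1.3, -1.2]
opening: 0.452
finger_force: 62.8
```

Emit:
send_rows:
  moves: "0 0 0 0 0 0.005 -0.3;0 0 0 0 0 0.005 0.2;0 0 0 0 0 0.005 0.25;0 0 0 0 0 0.005 0.25;0 0 0 0 0 -0.05 0.25;0 0 0 0 0 -0.2 0.25;0 0 0 0 0 -0.45 0.25;0 0 0 0 0 -0.6 0.25;0 0 0 0 0 -0.6 0.25"

```text
time: 7.42
eef_pos: [0.5835, 0.0081, 0.1696]
tcp_rot: [0.783, 0.622, 0.003, 0.003]
contact_force: [1.0, -0.1, -0.1]
opening: 0.623
finger_force: 0.0
```

```bash
python3 - <<'E'
from h import *
b=shot('side','s3')
s=ctrl.get_state();print(s['time'],s['eef_pos'])
# hatch target
g=np.array([.496,.3397]);
# hatch yaw .2485 -> tool y along hatch x ; psi=.2485+pi/2
print(rel([*g,.12],down(.2485+np.pi/2)))
crop('s3',260,170,110,100,'c4',6)
th=-.2264
def f(x,y,z):return [.5866+x*np.cos(th)-y*np.sin(th),.0081+x*np.sin(th)+y*np.cos(th),z]
pk=[f(-.005+dx,.0005+dy,.051) for dx in(-.02,.02) for dy in(-.038,.038)]
print(((proj(b,pk)-[260,170])*6).round().tolist())
E
```

```text
7.475 [0.58196328 0.00830044 0.16687037]
[ 5.000e-04  1.000e-04 -7.580e-02  1.517e+00 -7.938e-01  2.320e-01]
[[285.0, 449.0], [248.0, 368.0], [364.0, 439.0], [325.0, 359.0]]
```

View pics/c4.png

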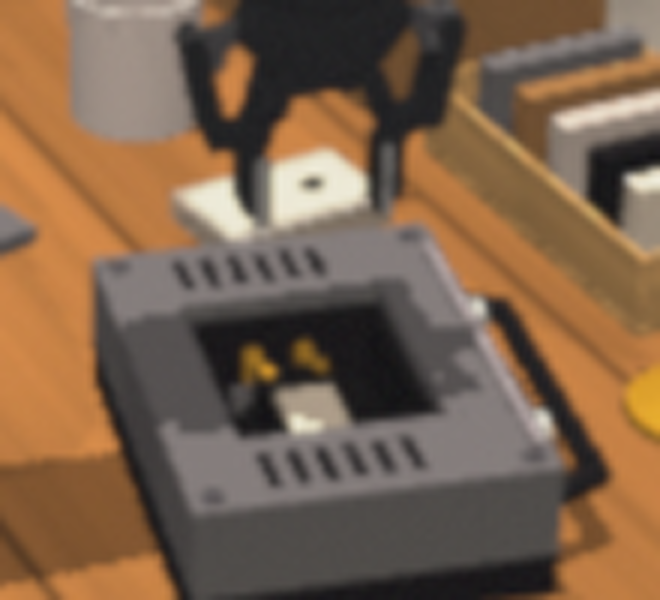

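The crop shows the pack down in the pocket: label at about (310,410) and the contacts against the springs at about (265,360). Now the hatch.

Emit:
send_rows:
  moves: "0 0 -0.02 0.2 -0.1 0 0.1;0 0 -0.04 0.5 -0.25 0 0.1;0 0 -0.06 0.75 -0.4 0 0.1;0 0 -0.076 1 -0.52 0 0.1;0 0 -0.076 1 -0.52 0 0.1"

```text
time: 8.1
eef_pos: [0.5225, 0.2296, 0.1629]
tcp_rot: [0.611, 0.791, -0.001, -0.001]
contact_force: [0.0, -0.7, 0.0]
opening: 0.549
finger_force: 0.0
```

```bash
python3 - <<'E'
from h import *
print(rel([.496,.3397,.07],down(.2485+np.pi/2)))
E
```

```text
[-6.000e-04 -1.000e-04  1.100e-03  5.661e-01  1.250e-02  4.647e-01]
```

Emit:
send_rows:
  moves: "0 0 0.001 0.25 0 0 0.1;0 0 0.001 0.55 0.012 0.1 0.1;0 0 0.001 0.566 0.012 0.3 0.1;0 0 0.001 0.566 0.012 0.45 0.1;0 0 0.001 0.566 0.012 0.465 0.1;0 0 0.001 0.566 0.012 0.465 0.1"

```text
time: 8.85
eef_pos: [0.4999, 0.3362, 0.0721]
tcp_rot: [0.617, 0.787, -0.0, -0.0]
contact_force: [-0.0, 0.4, 0.1]
opening: 0.547
finger_force: 0.0
```

```bash
python3 - <<'E'
from h import *
b=shot('side','s4')
s=ctrl.get_state();print(s['time'],s['eef_pos'])
print(rel([.496,.3397,.026],down(.2485+np.pi/2)))
u=proj(b,[.496,.3397,.019])[0];print(u)
x,y=int(u[0])-45,int(u[1])-40
crop('s4',x,y,90,80,'c5',7);print(((u-[x,y])*7))
th=.2485
f=lambda x,y,z:[.496+x*np.cos(th)-y*np.sin(th),.3397+x*np.sin(th)+y*np.cos(th),z]
print(((proj(b,[f(.05,.06,.01),f(.05,-.06,.01),f(-.05,-.06,.01),f(-.05,.06,.01),f(0,.022,.028),f(0,-.022,.028)])-[x,y])*7).round().tolist())
E
```

```text
8.9 [0.50054619 0.33661379 0.07318672]
[ 0.0003 -0.     -0.001   0.0204 -0.0188  0.2359]
[243.61001235 203.68563125]
[319.27008644 284.79941873]
[[331.0, 225.0], [477.0, 315.0], [309.0, 383.0], [165.0, 287.0], [292.0, 252.0], [345.0, 286.0]]
```

View pics/c5.png

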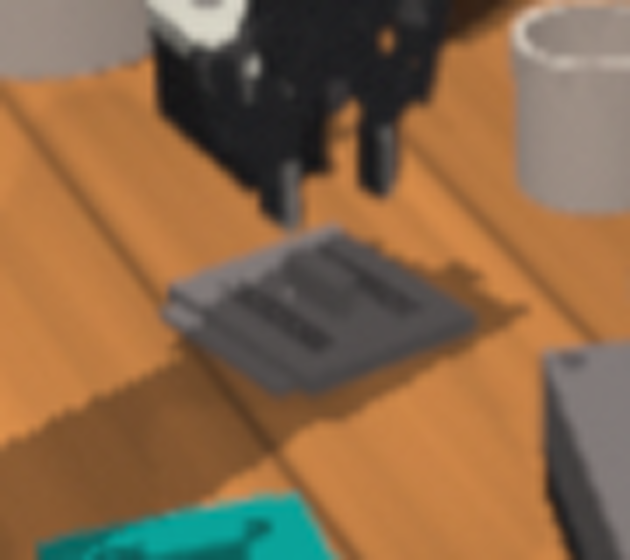

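The hatch corners sit at about (335,228) and (477,318) in the crop, on the prediction. The jaws straddle the bar, so I descend and grip.

Emit:
send_rows:
  moves: "0 0 -0.001 0.02 -0.019 0.06 0.1;0 0 -0.001 0.02 -0.019 0.16 0.1;0 0 -0.001 0.02 -0.019 0.23 0.1;0 0 -0.001 0.02 -0.019 0.238 0.1;0 0 -0.001 0.02 -0.019 0.238 -1;0 0 -0.001 0.02 -0.019 0.238 -1;0 0 -0.001 0.02 -0.019 0.238 -1;0 0 -0.001 0.02 -0.019 0.238 -1;0 0 -0.001 0.02 -0.019 0.238 -1"
  newtons: 50

```text
time: 10.02
eef_pos: [0.4954, 0.3402, 0.0253]
tcp_rot: [0.614, 0.79, 0.001, 0.0]
contact_force: [-0.5, 0.4, 3.4]
opening: 0.124
finger_force: 52.6
```

```bash
python3 - <<'E'
from h import *
s=ctrl.get_state();print(s['time'],s['eef_pos'],s['finger_force'],s['opening'],(R.from_quat(s['tcp_rot'])*R.from_quat(down(.2485+np.pi/2)).inv()).as_rotvec())
E
```

```text
10.025 [0.49539245 0.3402499  0.02532594] 52.581807374954224 0.12433481004963572 [ 0.00068906 -0.00146671  0.00114417]
```

```bash
cat >> h.py <<'E'
TH=-.2264; LED=np.array([-.0538,.0005,.075]); RAD=np.array([.5866,.0081,0]); RR=R.from_euler('z',TH)
TT=np.array([-.0006,-.062,.0233])
def hp(tx,tz,phi,ty=0):
    w=RAD+RR.apply(LED+[tx,ty,tz]); q=R.from_euler('z',TH)*R.from_euler('y',-phi)*R.from_euler('z',-TH)*R.from_quat(down(TH+np.pi/2))
    return w-q.apply(TT),q.as_quat()
def tong():
    "tongue in ledge frame, tilt, from measured pose"
    s=ctrl.get_state();q=R.from_quat(s['tcp_rot']);t=RR.inv().apply(s['eef_pos']+q.apply(TT)-RAD)-LED
    e=RR.inv()*q*R.from_quat(down(np.pi/2)).inv()
    return (t*1e3).round(1),e.as_rotvec().round(4),RR.inv().apply(s['contact_force']).round(1),s['time']
E
python3 - <<'E'
from h import *
print(tong()); p,q=hp(.006,.04,.2); print(p,rel(p,q))
E
```

```text
(array([-164.4,  273.8,  -73.1]), array([ 0.0007, -0.0015,  0.476 ]), array([-0.6,  0.3,  3.4]), 10.025)
[0.59496934 0.00730093 0.15015305] [-0.031  -0.0077  0.0755 -1.736   0.0722 -0.6246]
```

Emit:
send_rows:
  moves: "0 0 0 0 0 -0.2 -1;0 0 0 0 0 -0.5 -1;0 0 0 -0.1 0 -0.7 -1;0 0 0.01 -0.35 0.01 -0.8 -1;0 0 0.03 -0.6 0.03 -0.8 -1;0 0 0.05 -0.85 0.04 -0.8 -1;0 0 0.07 -1 0.05 -0.8 -1;0 0 0.075 -1 0.05 -0.8 -1"

```text
time: 11.02
eef_pos: [0.5539, 0.1468, 0.1839]
tcp_rot: [0.782, 0.623, -0.001, -0.0]
contact_force: [0.3, 0.7, -0.9]
opening: 0.126
finger_force: 52.0
```

```bash
python3 - <<'E'
from h import *
print(tong()); p,q=hp(.006,.04,.2); print(p,rel(p,q))
E
```

```text
(array([-71.2, 126.7,  85.7]), array([-0.0004,  0.0012,  0.0005]), array([ 0.1,  0.7, -0.9]), 11.025)
[0.59496934 0.00730093 0.15015305] [-3.200e-02  1.000e-04  1.000e-04 -6.336e-01  3.566e-01  1.685e-01]
```

Emit:
send_rows:
  moves: "-0.01 0 0 -0.15 0.1 0 -1;-0.02 0 0 -0.35 0.2 0 -1;-0.032 0 0 -0.55 0.3 0.05 -1;-0.032 0 0 -0.634 0.357 0.1 -1;-0.032 0 0 -0.634 0.357 0.168 -1;-0.032 0 0 -0.634 0.357 0.168 -1;-0.032 0 0 -0.634 0.357 0.168 -1"

```text
time: 11.9
eef_pos: [0.5957, 0.0105, 0.1508]
tcp_rot: [0.777, 0.622, 0.063, 0.078]
contact_force: [-0.0, -0.6, -0.7]
opening: 0.127
finger_force: 52.1
```

```bash
python3 - <<'E'
from h import *
b=shot('side','s5');crop('s5',250,165,110,100,'c6',6)
print(tong())
def P(l): return ((proj(b,np.array(l))-[250,165])*6).round().tolist()
s=ctrl.get_state();q=R.from_quat(s['tcp_rot'])
hq=lambda x,y,z:s['eef_pos']+q.apply([y-.0006,x,.0153-z])
print('hatch tongue-y,tongue+y,rear-y',P([hq(-.062,-.05,-.008),hq(-.062,.05,-.008),hq(.05,-.06,0),hq(.05,.06,0)]))
lf=lambda x,y:RAD+RR.apply(LED+[x,y,0])
print('recess',P([lf(0,-.063),lf(0,.063),lf(.104,-.063),lf(.104,.063)]))
for a in((.004,-.012,.2),):
    p,qq=hp(*a);print(rel(p,qq))
E
```

```text
(array([ 6.3,  2.9, 41. ]), array([ 0.0009, -0.2013,  0.0063]), array([ 0.1,  0.5, -0.8]), 11.95)
hatch tongue-y,tongue+y,rear-y [[307.0, 380.0], [258.0, 277.0], [534.0, 310.0], [463.0, 191.0]]
recess [[301.0, 472.0], [242.0, 339.0], [510.0, 446.0], [440.0, 316.0]]
[ 2.000e-04 -2.000e-04  1.000e-03 -1.600e-02 -6.400e-02  2.577e-01]
```

View pics/c6.png

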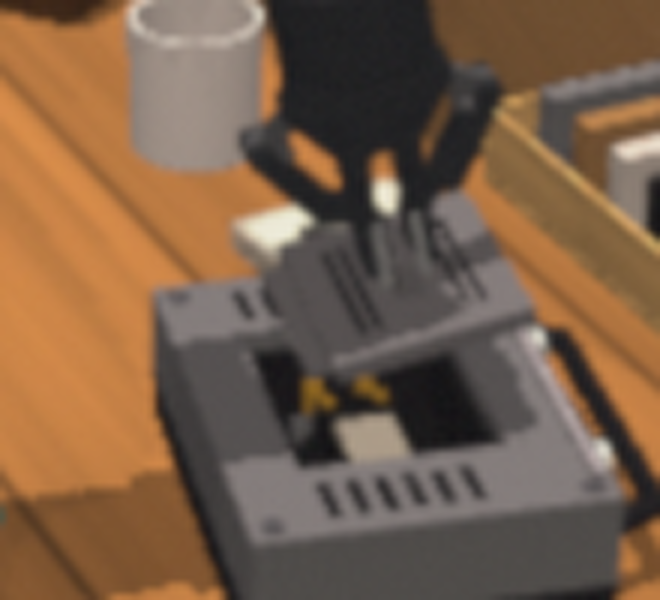

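The crop shows the hatch tilted with its rear up, over the bay: rear corner at about (535,312) and tongue corner at about (307,377), both as predicted. Lowering the tongue just ahead of the ledge.

Emit:
send_rows:
  moves: "0 0 0.001 -0.016 -0.02 0.06 -1;0 0 0.001 -0.016 -0.04 0.13 -1;0 0 0.001 -0.016 -0.053 0.2 -1;0 0 0.001 -0.016 -0.06 0.24 -1;0 0 0.001 -0.016 -0.064 0.258 -1;0 0 0.001 -0.016 -0.064 0.258 -1"

```text
time: 12.7
eef_pos: [0.5925, 0.0066, 0.0986]
tcp_rot: [0.779, 0.619, 0.062, 0.077]
contact_force: [-4.0, 0.1, 5.9]
opening: 0.122
finger_force: 53.2
```

```bash
python3 - <<'E'
from h import *
print(tong())
for a in((-.007,-.012,.2),(-.012,-.012,.2)):
    p,qq=hp(*a);print(rel(p,qq))
E
```

```text
(array([  3.7,  -1.1, -11.5]), array([ 0.0008, -0.1985, -0.0015]), array([-3.9, -0.8,  5.9]), 12.7)
[-0.0002 -0.0001 -0.0002  0.006  -0.053  -0.0084]
[-0.0002 -0.0001 -0.0002  0.006  -0.0775 -0.0134]
```

Emit:
send_rows:
  moves: "0 0 0 0 -0.02 -0.004 -1;0 0 0 0.003 -0.04 -0.006 -1;0 0 0 0.006 -0.053 -0.008 -1;0 0 0 0.006 -0.053 -0.008 -1;0 0 0 0.006 -0.053 -0.008 -1"

```text
time: 13.32
eef_pos: [0.5843, 0.0099, 0.0992]
tcp_rot: [0.779, 0.619, 0.065, 0.08]
contact_force: [2.8, 0.1, 5.8]
opening: 0.124
finger_force: 52.9
```

```bash
python3 - <<'E'
from h import *
b=shot('side','s6');crop('s6',250,165,110,100,'c7',6)
print(tong(),ctrl.get_state()['wrist_torque'])
def P(l): return ((proj(b,np.array(l))-[250,165])*6).round().tolist()
s=ctrl.get_state();q=R.from_quat(s['tcp_rot'])
hq=lambda x,y,z:s['eef_pos']+q.apply([y-.0006,x,.0153-z])
print('front top -y,+y; rear top -y,+y',P([hq(-.05,-.06,0),hq(-.05,.06,0),hq(.05,-.06,0),hq(.05,.06,0)]))
E
```

```text
(array([ -4.8,   0.2, -11.3]), array([ 0.0014, -0.2058, -0.0015]), array([ 3.1, -0. ,  5.9]), 13.375) [-0.23062618 -0.24738138 -0.00960254]
front top -y,+y; rear top -y,+y [[310.0, 469.0], [254.0, 342.0], [508.0, 409.0], [441.0, 286.0]]
```

View pics/c7.png

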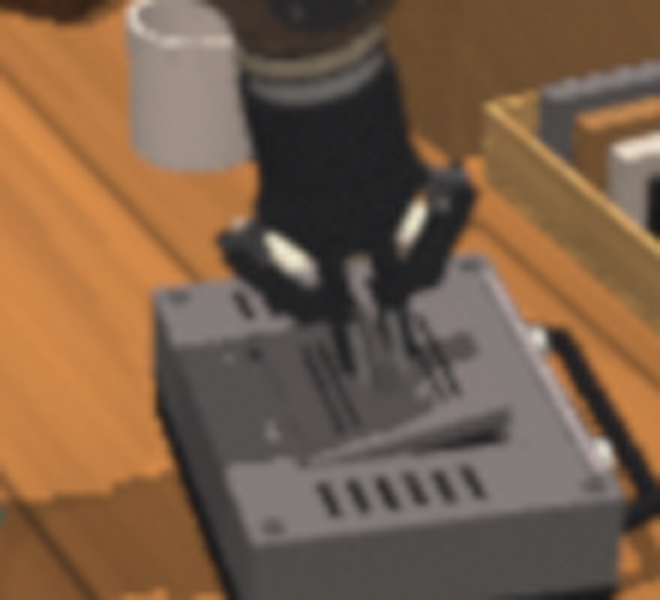

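The crop shows the hatch's front edge down in the recess against the ledge, at about (310,465), with the rear edge up at about (508,410). The upward force comes from the plate's sides touching the side rebates. Easing up slightly while reducing the tilt.

```bash
cat >> h.py <<'E'
def relc(a,b):
    (p0,q0),(p1,q1)=a,b; r=R.from_quat(q0)
    return np.round(np.r_[(r.inv()*R.from_quat(q1)).as_rotvec()/(2*np.pi),r.inv().apply(p1-p0)/.2],4)
E
python3 - <<'E'
from h import *
c=hp(-.007,-.012,.2)
for a in((-.007,-.0095,.2),(-.009,-.009,.12)): print(relc(c,hp(*a)))
E
```

```text
[ 0.      0.      0.     -0.      0.0025 -0.0123]
[ 0.0127  0.     -0.      0.      0.0015  0.0085]
```

Emit:
send_rows:
  moves: "0 0 0 0 0.002 -0.012 -1;0 0 0 0 0.002 -0.012 -1;0.006 0 0 0 0.002 -0.003 -1;0.0127 0 0 0 0.0015 0.008 -1;0.0127 0 0 0 0.0015 0.008 -1;0.0127 0 0 0 0.0015 0.008 -1"

```text
time: 14.12
eef_pos: [0.5833, 0.0101, 0.0958]
tcp_rot: [0.781, 0.621, 0.039, 0.047]
contact_force: [1.4, -1.7, 1.9]
opening: 0.126
finger_force: 52.4
```

```bash
python3 - <<'E'
from h import *
print(tong())
c=hp(-.009,-.009,.12)
for a in((-.0095,-.009,.06),(-.010,-.0075,.0)): print(relc(c,hp(*a)),rel(*hp(*a)))
E
```

```text
(array([-8.5,  0.2, -9.9]), array([ 0.0012, -0.1224, -0.0013]), array([ 1.8, -1.4,  1.9]), 14.125)
[ 0.0095 -0.     -0.      0.      0.0039  0.0185] [ 0.0099 -0.0002 -0.0002 -0.0005  0.0023  0.0145]
[ 0.0191 -0.      0.     -0.      0.0077  0.0299] [ 0.0195 -0.0002 -0.0002 -0.0005  0.006   0.0259]
```

Emit:
send_rows:
  moves: "0.005 0 0 0 0.001 0.007 -1;0.0097 0 0 0 0.003 0.014 -1;0.0145 0 0 0 0.005 0.02 -1;0.0193 0 0 0 0.007 0.026 -1;0.0193 0 0 0 0.007 0.026 -1;0.0193 0 0 0 0.007 0.026 -1"

```text
time: 14.88
eef_pos: [0.585, 0.0096, 0.0903]
tcp_rot: [0.783, 0.622, 0.0, -0.0]
contact_force: [0.5, -1.0, 0.9]
opening: 0.13
finger_force: 52.2
```

```bash
python3 - <<'E'
from h import *
print(tong(),rel(*hp(-.010,-.008,0)))
E
```

```text
(array([-10.1,   0.1,  -8. ]), array([ 0.0011,  0.0004, -0.0013]), array([ 0.7, -0.9,  0.9]), 14.875) [-0.0001 -0.0002 -0.0002  0.0001  0.0006 -0.    ]
```

Emit:
send_rows:
  moves: "0 0 0 0 0 0 -0.7;0 0 0 0 0 0 -0.4;0 0 0 0 0 0 -0.3;0 0 0 0 0 0 -0.3;0 0 0 0 0 -0.05 -0.3;0 0 0 0 0 -0.2 -0.3;0 0 0 0 0 -0.5 -0.3;0 0 0 0 0 -0.8 -0.3;0 0 0 0 0 -0.8 -0.3;0 0 0 0 0 -0.8 -0.3"

```text
time: 16.12
eef_pos: [0.585, 0.0095, 0.2512]
tcp_rot: [0.783, 0.622, 0.001, -0.0]
contact_force: [-0.1, 0.4, -0.4]
opening: 0.346
finger_force: 0.0
```

```bash
python3 - <<'E'
from h import *
b=shot('side','s7');crop('s7',250,165,110,100,'c8',6)
print(ctrl.get_state()['eef_pos'])
lf=lambda x,y:RAD+RR.apply(LED+[x,y,0])
print(((proj(b,np.array([lf(.002,-.06),lf(.002,.06),lf(.102,-.06),lf(.102,.06)]))-[250,165])*6).round().tolist())
E
```

```text
[0.58436153 0.00954566 0.2496528 ]
[[303.0, 468.0], [247.0, 341.0], [504.0, 443.0], [438.0, 319.0]]
```

View pics/c8.png

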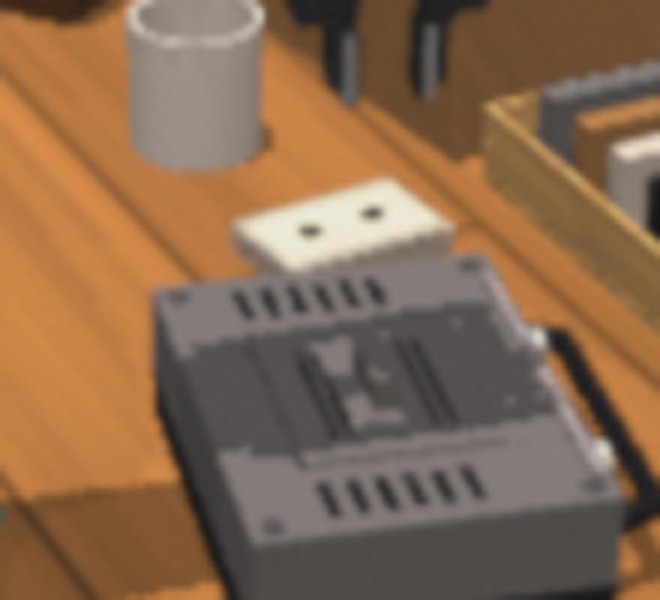

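The hatch lies flush: its corners at about (303,466) and (505,442) match the home position, and the gripper is clear. Handing in.

```bash
python3 -c "
from plant import ctrl
print(ctrl.sign_off())"
```

```text
the job is handed in; nothing more can be done
None
```

I handed the job in at about 16 s: the pack lies in its pocket with its contacts at the springs, the last picture shows the hatch flush with the radio's back, and the gripper is clear; sign-off returned no verdict.

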